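# Press a flanged bushing into a book-press crosshead

### The arm

A 7-joint arm with a two-finger parallel gripper is mounted at the origin on the work surface. World frame = base frame: x ahead of the robot, y to its left, z up, the work surface at z = 0. Lengths are in m, angles in rad, forces in N, time in s.
With the tool pointing down it reaches from about 0.425 to 0.975 m from the base axis. Payload 16.7 kg.
Tool frame: the origin (TCP) lies at the very end of the fingers, on their centre line; the grasp point (between the pads) lies 19 mm behind it; z points along the fingers, y is the line along which they close (so a half turn about z gives the same grasp; the last joint's range is limited). The gripper opens to 85 mm and grips with 20 to 120 N. Pads are 22 mm wide; open, the fingers measure 114 mm over their backs; the gripper's body (76 mm by 85 mm) begins 54 mm behind the grasp point. The pads swing forward as they close: fully open they stand 13 mm farther back than shut.
Start: joints at [-1.48, 0.426, 0.074, 1.606, -0.034, 1.111, -0.067], TCP at [0.16, 0.656, 0.231] pointing down, gripper open.
Joint ranges: [-2.85, 2.85], [-0.5, 2.14], [-1.23, 1.37], [0.21, 2.46], [-1.02, 4.16], [0.16, 2.05], [-2.73, 2.73]. Speed limits (rad/s): [1.89, 1.89, 2.39, 2.39, 3.01, 3.01, 3.01].

### API

Orientations are given as a rotation vector (axis times angle).
In Python, from station import * gives the robot as it stands. The module is installed in compiled form; this text tells all that it offers.
- The arm moves only by the tool jog_arm, never from a script. Its arguments are lists of equal length, an entry for each row: "translation": the shift along the tool's x, y, z in mm, a list of three; "turn": the turn about the tool's z in degrees. In form: {"translation": [[tx, ty, tz], ...], "turn": [turn, ...]}. A call has 1 to 12 rows; each row shifts and turns the commanded pose from where the row before left it, along the tool's axes as they then stand; what a row does not reach is not made up. A row lasts 1/12 s, in which the tool goes at most 41.7 mm and 7.16 degrees, less where a joint would pass 70% of its speed; a pose out of reach is approached as far as the arm can. A call with a gripper value outside its range is refused whole. "fingers" is the finger opening in mm, from 0 to 85.4, set as the call begins (left out, the last holds). The fingers move at their own pace and stop on an object; the grip force is fixed at half the most. Time passes only in rows, so rows that do not move let the fingers close. It gives the time, the measured TCP pose, the force, the opening and the grip force at its end, in the units of the state.
- get_obs(): the state, without advancing time (a new reading comes with each control period).
- read_camera(name): name is "scene" or "top" or "wrist"; returns a dict with "img" (420x560x3 uint8, blue, green, red), "fx", "fy", "cx", "cy" (pixels), "eye" and "attitude" of the camera in the world; the wrist camera has in their place "mount" (4x4, takes a point from camera to tool coordinates, whose origin is the TCP and whose axes are the flange's). Camera axes: x right, y down, z forward; pixel columns grow to the right and rows downward; lengths in m; the calibration is good to about 2 mm. The wrist camera is an equidistant fisheye: a pixel r from the principal point sees the ray r / f radians off the axis. A picture is of the moment at which its call begins: read the wrist's pose just before it. There is no depth.
- close_job(): hands the job in; it is judged then, once.
Trained networks look in the newest picture that a camera, given by its name, has taken for a name from the list of things; names that differ only in an ending like _2 or _b are one class to them, and where a whole thing is asked for, a point or a joint stands for the part that bears it (a point fixed in the world has none). Each returns a list of dicts, best first, with "p" (0 to 1); they miss things now and then, are a little off and sometimes report something else, mostly with a low value. They report only what shows in the picture. A call takes as long as a camera call. They do not tell look-alikes from the thing itself.
- boxes_of(camera, name): "xyz" ([x, y, z] in m, in world coordinates, good to about 4 mm: the middle of the surface that is visible of it).
The state is a dict: "t": time; "joint_positions": joint angles; "dq": joint speeds; "effort": joint torques, N m; "tool_pos": TCP position; "eef_rot": TCP orientation; "contact_force": force on the tool from outside, world axes, zero at the start; "torque": the same for the moment, N m; "finger_gap": finger opening in m; "grasp_force": force on a finger pad.
Only numpy, scipy, OpenCV 4.12 (cv2) and the standard library are available. Lean on these libraries where they do the work, as an engineer would, in place of code of your own. Each camera call takes 0.05 s, during which the arm holds its last target. There are 200 camera calls.

### The job

Take the big flanged bronze bushing, not the plain sleeve or the small bushing, stand its tapered nose in the bore of the green book-press crosshead, and press it down until its shoulder sits flush on the casting all round. Leave the other two bronze parts where they stand.

Things in the scene. Friction and masses are not known exactly. Their poses are not given: they have to be found in the camera images.
- bushing: big round bronze bushing, 0.16-0.24 kg, 61 mm tall, standing loose on the table. Bottom up: barrel 38 mm in diameter, 30 mm tall, its lower 14 mm tapering to a 26 mm nose; flange 56 mm in diameter, 6 mm thick (shoulder = its underside); hub 34 mm in diameter, 25 mm tall, to grip or push on (solid, flat top with a dark round mark). Origin: centre of the nose's underside; z up its axis.
- bore (a point): mouth centre of the bore, z up, 50 mm above the table in the flat top of the fixed green casting (240 x 110 mm, y lengthwise; a 12 mm high bolt head 93 mm to each side). Bore 41 mm, open below. Four spring tabs 8 mm down narrow it to 35 mm: let go nose-in, the bushing centres and stands 7-13 mm proud; a push of 5-14 N drives it home, where it stays, its origin 30 mm below this point.
- sleeve: bystander: plain bronze tube, 38 mm in diameter and 45 mm tall, standing on the table, no flange. Origin: centre of its underside.
- small_bushing: bystander: small flanged bronze bushing, 38 mm tall, flange 34 mm in diameter, standing on the table. Origin: centre of its underside.
Mind the look-alikes: they are no part of the job. What is shaped like the bushing but purple is not meant.

How it is judged:
By the outcome, as a careful person would: the job done as asked, in the order asked, and still so for the second after the job is handed in, with the robot touching nothing.
It also fails if it takes over 40 s, if anything falls off the work surface, if the arm or the gripper's body presses on something with over 40 N, if the wrist force passes 120 N, or if a joint passes its speed limit or range.

## Working session

There is one attempt and no reset: what is moved stays moved. The work goes in short steps, Python scripts to look and compute and a tool call to move; the robot and the scene stay as the last step left them, time stands still between calls to the robot, and variables do not carry over. Pictures are saved under pics/ and viewed, at most 10 in all, crops included, and the job is handed in when it is done.

Besides the shell and the picture viewer there is one more tool, called after "Request:" in YAML: its name, and indented under it one key for each argument. jog_arm: Moves the arm, as the interface text tells. Its arguments: {"type":"object","properties":{"translation":{"type":"array","items":{"type":"array","items":{"type":"number"}}},"turn":{"type":"array","items":{"type":"number"}},"fingers":{"type":"number"}},"required":["translation","turn"]}

```bash
mkdir -p pics
python3 - <<'E'
from station import *
import cv2,numpy as np
o=get_obs();print(o['t'],o['tool_pos'],o['eef_rot'],o['finger_gap'])
for c in ['scene','top']:
    r=read_camera(c);cv2.imwrite(f'pics/{c}0.png',r['img'])
    print(c,r['fx'],r['fy'],r['cx'],r['cy'],r['eye'],r['attitude'])
    for n in ['bushing','bore','sleeve','small_bushing']:
        for d in boxes_of(c,n)[:5]: print(n,np.round(d['xyz'],4),round(d['p'],2))
E
```

```text
0.0 [0.16023602 0.65530242 0.23061623] [-3.75750064e-01 -3.11898163e+00  1.95732240e-03] 0.0857404018222779
scene 512.719703290121 512.719703290121 277.9917598436418 211.96157366391432 [ 1.03486713 -0.46852178  0.75535551] [-2.18655866 -1.09171091  0.42623544]
bushing [ 0.5217 -0.3159  0.0391] 0.92
bushing [ 0.6246 -0.3026  0.0376] 0.7
bushing [ 0.5266 -0.4183  0.0382] 0.62
bore [0.5534 0.15   0.0495] 0.98
sleeve [ 0.496  -0.155   0.0364] 0.85
small_bushing [ 0.6302 -0.1583  0.0177] 0.59
top 491.3963473401059 491.3963473401059 276.177662946648 211.87411119657173 [ 0.45321855 -0.12114885  1.17724274] [-2.20628576  2.17961138 -0.0470584 ]
bushing [ 0.515  -0.4085  0.0378] 0.71
bushing [ 0.5071 -0.3099  0.0395] 0.7
bushing [ 0.6151 -0.2951  0.0299] 0.7
bushing [ 0.4208 -0.3275  0.0359] 0.58
bore [0.5398 0.175  0.0501] 0.59
sleeve [ 0.4886 -0.1527  0.046 ] 0.58
small_bushing [ 0.6237 -0.1532  0.0241] 0.72
```

View pics/scene0.png

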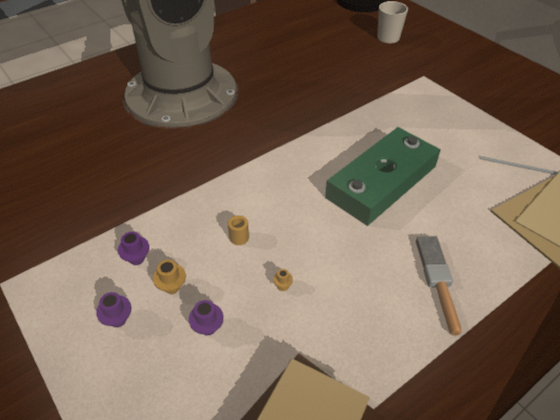

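View pics/top0.png

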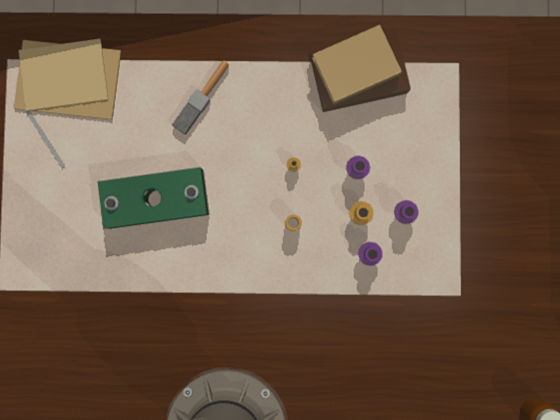

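Candidates for the bushing:
- Bronze, flanged: scene (168,275), top (362,213).
- Purple flanged: scene (133,247), (114,308) and (206,317).
- Bronze tube (sleeve): scene (238,230).
- Small bronze flanged: scene (284,278).

The one meant is the bronze flanged part at (168,275), because it is the only one that is both bronze and big. The bore is at scene (386,165), top (152,197). Next I measure both and confirm with a crop.

```bash
cat > h.py <<'E'
import cv2,numpy as np
from scipy.spatial.transform import Rotation as R
def onplane(r,u,v,z):
    d=R.from_rotvec(r['attitude']).apply([(u-r['cx'])/r['fx'],(v-r['cy'])/r['fy'],1]);e=np.array(r['eye'])
    return e+d*(z-e[2])/d[2]
def proj(r,p):
    c=R.from_rotvec(r['attitude']).inv().apply(np.array(p)-r['eye']);return np.array([r['fx']*c[0]/c[2]+r['cx'],r['fy']*c[1]/c[2]+r['cy']])
E
python3 - <<'E'
from station import *
from h import *
crops=[]
for c,(bx,by),(hx,hy) in [('top',(362,213),(152,197)),('scene',(168,275),(386,165))]:
    r=read_camera(c);im=r['img']
    # dark mark in bushing
    g=cv2.cvtColor(im,cv2.COLOR_BGR2GRAY)
    hsv=cv2.cvtColor(im,cv2.COLOR_BGR2HSV)
    def comp(mask,x,y,w):
        m=np.zeros_like(mask);m[y-w:y+w,x-w:x+w]=mask[y-w:y+w,x-w:x+w]
        n,l,s,ce=cv2.connectedComponentsWithStats(m)
        k=min(range(1,n),key=lambda i:np.hypot(*(ce[i]-[x,y]))-0.1*min(s[i][4],100));return s[k],ce[k]
    s,ce=comp((g<75).astype(np.uint8),bx,by-(8 if c=='scene' else 0),10)
    print(c,'mark',s,ce,onplane(r,*ce,.061))
    br=((hsv[...,0]>10)&(hsv[...,0]<25)&(hsv[...,1]>140)).astype(np.uint8)
    s,ce=comp(br,bx,by,25);print('bronze',s,ce)
    ng=(~((hsv[...,0]>60)&(hsv[...,0]<90)&(hsv[...,1]>120))).astype(np.uint8)
    s,ce=comp(ng,hx,hy,16);print('hole',s,ce,onplane(r,*ce,.05),'bboxmid',onplane(r,s[0]+s[2]/2-.5,s[1]+s[3]/2-.5,.05))
    a=cv2.resize(im[by-30:by+30,bx-30:bx+30],(400,300) if 0 else (300,300),interpolation=cv2.INTER_CUBIC)
    b=cv2.resize(im[hy-30:hy+30,hx-30:hx+30],(300,300),interpolation=cv2.INTER_CUBIC)
    crops.append(np.hstack([a,b]))
cv2.imwrite('pics/crop.png',np.vstack(crops))
E
```

```text
top mark [359 208   9   9  58] [362.86206897 212.10344828] [ 0.51048739 -0.31019927  0.061     ]
bronze [350 202  23  22 314] [360.65286624 212.38853503]
hole [ 136  181   32   32 1016] [151.49114173 196.51279528] [0.54117941 0.1745276  0.05      ] bboxmid [0.54120921 0.17450789 0.05      ]
scene mark [161 262  12  10  92] [166.34782609 266.94565217] [ 0.51242228 -0.31058892  0.061     ]
bronze [154 260  31  33 599] [169.33222037 277.98664441]
hole [ 370  149   32   32 1024] [385.5 164.5] [0.54363165 0.17403653 0.05      ] bboxmid [0.54363165 0.17403653 0.05      ]
```

View pics/crop.png

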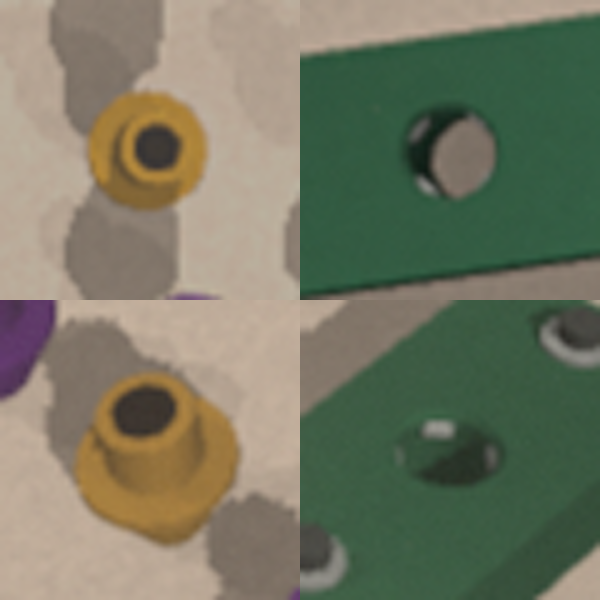

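The crop confirms the bronze flanged bushing, with its dark mark at z=0.061 giving about (0.5115, -0.3104). The bore mouth in the crop is centred near top px (151.5,196.7) and scene px (385.5,165), giving about (0.542, 0.1743). I'll swing around the base towards the bushing.

Request:
jog_arm:
  translation:
    - [-31,-25,0]
    - [-31,-25,0]
    - [-31,-25,0]
    - [-31,-25,0]
    - [-31,-25,0]
    - [-31,-25,0]
    - [-31,-25,0]
    - [-31,-25,0]
    - [-31,-25,0]
    - [-31,-25,0]
    - [-31,-25,0]
    - [-31,-25,0]
  turn: [0,0,0,0,0,0,0,0,0,0,0,0]
  fingers: 62

```text
t: 1.6
tool_pos: [0.4513, 0.2742, 0.2317]
eef_rot: [0.376, 3.119, 0.001]
contact_force: [1.3, 1.3, -0.7]
finger_gap: 0.0623
grasp_force: 0.0
```

Request:
jog_arm:
  translation:
    - [-26,-30,0]
    - [-26,-30,0]
    - [-26,-30,0]
    - [-26,-30,0]
    - [-26,-30,0]
    - [-6,-34,0]
    - [-6,-34,0]
    - [-6,-34,0]
    - [-6,-34,0]
    - [-6,-34,0]
    - [-6,-34,0]
    - [-6,-34,0]
  turn: [0,0,0,0,0,0,0,0,0,0,0,0]

```text
t: 2.6
tool_pos: [0.525, -0.1435, 0.2316]
eef_rot: [0.376, 3.118, 0.0]
contact_force: [0.2, 0.2, 0.6]
finger_gap: 0.0619
grasp_force: 0.0
```

```bash
cat >> h.py <<'E'
def go(o,tgt):
    "tool-axis shift in mm to a world TCP target"
    return R.from_rotvec(o['eef_rot']).inv().apply(np.array(tgt)-o['tool_pos'])*1000
E
python3 - <<'E'
from station import *
from h import *
o=get_obs();print(o['t'],o['tool_pos'],o['eef_rot'],np.round(o['joint_positions'],2),go(o,[.5115,-.3104,.16]))
E
```

```text
2.6 [ 0.52498231 -0.1434926   0.23161624] [3.75541147e-01 3.11847022e+00 4.01136832e-04] [-0.32  0.23  0.55  1.93 -0.14  1.02  1.62] [ -26.48821416 -165.35958354   71.57737455]
```

Request:
jog_arm:
  translation:
    - [-5,-31,0]
    - [-5,-33,0]
    - [-5,-33,12]
    - [-5,-33,20]
    - [-4,-25,20]
    - [-2,-10,20]
    - [0,0,0]
    - [0,0,0]
  turn: [0,0,0,0,0,0,0,0]

```text
t: 3.27
tool_pos: [0.5107, -0.3086, 0.1587]
eef_rot: [-0.378, -3.117, -0.0]
contact_force: [0.3, 0.1, -0.3]
finger_gap: 0.0619
grasp_force: 0.0
```

```bash
cat >> h.py <<'E'
def wproj(r,o,P):
    T=np.array(r['mount']);t=R.from_rotvec(o['eef_rot']).inv().apply(np.array(P)-o['tool_pos'])
    c=T[:3,:3].T@(t-T[:3,3]);th=np.arctan2(np.hypot(c[0],c[1]),c[2]);k=th/np.hypot(c[0],c[1])
    return np.array([r['fx']*k*c[0]+r['cx'],r['fy']*k*c[1]+r['cy']])
E
python3 - <<'E'
from station import *
from h import *
o=get_obs();r=read_camera('wrist');im=r['img'].copy();cv2.imwrite('pics/w_raw.png',im)
print(o['t'],o['tool_pos'],o['eef_rot'],np.round(o['joint_positions'],2),go(o,[.5115,-.3104,.04]))
def ring(c,rad):
    pts=np.array([wproj(r,o,np.add(c,[rad*np.cos(a),rad*np.sin(a),0])) for a in np.linspace(0,2*np.pi,40)])
    cv2.polylines(im,[np.int32(np.round(pts*8))],True,(0,255,0),1,cv2.LINE_AA,3)
ring([.5115,-.3104,.061],.017);ring([.5115,-.3104,.036],.028)
print(r['fx'],r['cx'],r['cy'],wproj(r,o,[.5115,-.3104,.061]))
cv2.imwrite('pics/w1.png',im)
E
```

```text
3.2667 [ 0.51068815 -0.30860154  0.15868338] [-3.77846755e-01 -3.11683124e+00 -2.21136292e-04] [-0.01  0.42  0.57  1.88 -0.28  0.92  2.02] [ -1.44889763  -1.54123321 118.68092937]
325.19226210127806 280.3222280393131 210.2349217894629 [278.85004561 213.80042832]
```

View pics/w1.png

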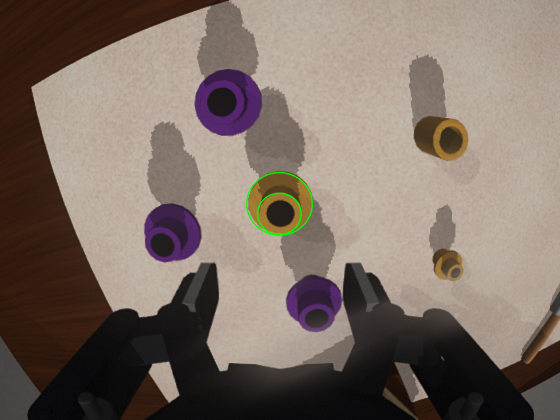

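The wrist picture shows the predicted rings lying on the bronze hub (280,213) and flange (279,204). The fingers at (200,300) and (365,300) are clear of the purple parts once lowered. I'll descend and grip the hub.

Request:
jog_arm:
  translation:
    - [-1.5,-1.5,20]
    - [0,0,30]
    - [0,0,30]
    - [0,0,20]
    - [0,0,12]
    - [0,0,5]
    - [0,0,0]
    - [0,0,0]
  turn: [0,0,0,0,0,0,0,0]

```text
t: 3.98
tool_pos: [0.5133, -0.3103, 0.0437]
eef_rot: [0.375, 3.118, -0.001]
contact_force: [0.9, -1.0, 0.5]
finger_gap: 0.0617
grasp_force: 0.0
```

Request:
jog_arm:
  translation:
    - [0,0,0]
    - [0,0,0]
    - [0,0,0]
    - [0,0,0]
    - [0,0,0]
    - [0,0,0]
    - [0,0,0]
    - [0,0,0]
  turn: [0,0,0,0,0,0,0,0]
  fingers: 20

```text
t: 4.65
tool_pos: [0.5133, -0.3104, 0.0437]
eef_rot: [0.375, 3.117, -0.0]
contact_force: [-1.3, 1.6, 11.2]
finger_gap: 0.0311
grasp_force: 58.6
```

Request:
jog_arm:
  translation:
    - [0,0,-5]
    - [0,0,-15]
    - [0,0,-25]
    - [0,0,-35]
    - [0,0,-35]
    - [0,0,-25]
    - [0,0,-10]
    - [0,0,0]
    - [0,0,0]
  turn: [0,0,0,0,0,0,0,0,0]

```text
t: 5.4
tool_pos: [0.5123, -0.3098, 0.1919]
eef_rot: [0.375, 3.119, 0.001]
contact_force: [-0.5, 0.3, -2.9]
finger_gap: 0.0306
grasp_force: 59.8
```

Run:
```python
from station import *
from h import *
o=get_obs();ims=[]
print(o['t'],o['tool_pos'],o['contact_force'],o['finger_gap'])
for c in ['wrist','scene']:
    r=read_camera(c)
    if c=='wrist':
        im=r['img'];ims.append(cv2.resize(im[120:420,130:430],(400,400)))
    else:
        u,v=np.int32(proj(r,o['tool_pos']));print(u,v);u=max(u,50);v=max(v,50);ims.append(cv2.resize(r['img'][v-50:v+50,u-50:u+50],(400,400),interpolation=cv2.INTER_CUBIC))
cv2.imwrite('pics/held.png',np.hstack(ims))
```

```text
5.4 [ 0.51234235 -0.30978801  0.19194246] [-0.4841644   0.28554288 -2.88167275] 0.030626756780673108
152 214
```

View pics/held.png

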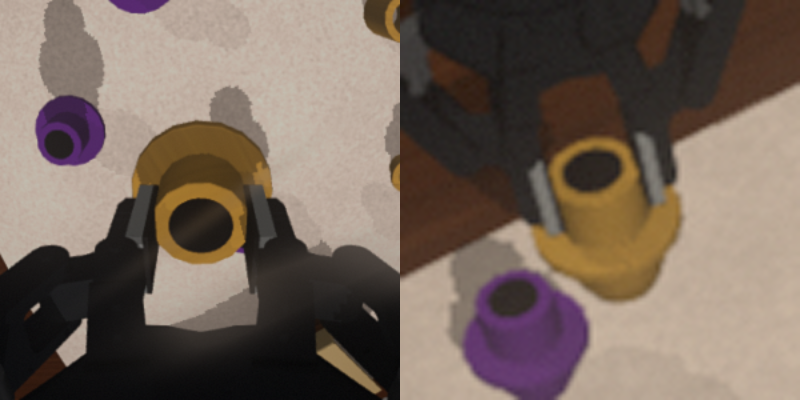

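Bushing held upright by the hub (mark at crop px (200,222)), with the flange clear below the pads. I'll carry it to the bore.

Request:
jog_arm:
  translation:
    - [3,18,0]
    - [6,30,0]
    - [7,38,0]
    - [7,38,0]
    - [7,38,0]
    - [7,38,0]
    - [7,38,0]
    - [7,38,0]
    - [7,38,0]
    - [7,38,0]
    - [7,38,0]
    - [7,38,0]
  turn: [0,0,0,0,0,0,0,0,0,0,0,0]

```text
t: 6.5
tool_pos: [0.5364, 0.1261, 0.1908]
eef_rot: [-0.376, -3.117, 0.002]
contact_force: [1.2, -0.8, -1.5]
finger_gap: 0.0307
grasp_force: 59.9
```

Request:
jog_arm:
  translation:
    - [6,30,0]
    - [2,12,0]
    - [0,5,0]
    - [0,0,0]
    - [0,0,0]
    - [0,0,0]
  turn: [0,0,0,0,0,0]

```text
t: 7.0
tool_pos: [0.5407, 0.1701, 0.1919]
eef_rot: [-0.379, -3.118, 0.001]
contact_force: [-0.6, -0.4, -2.4]
finger_gap: 0.0308
grasp_force: 59.8
```

Run:
```python
from station import *
from h import *
o=get_obs();ims=[]
print(o['t'],o['tool_pos'],o['eef_rot'],o['contact_force'],o['finger_gap'],go(o,[.543,.1743,.10]))
r=read_camera('wrist');im=r['img'].copy()
def ring(c,rad,col):
    pts=np.array([wproj(r,o,np.add(c,[rad*np.cos(a),rad*np.sin(a),0])) for a in np.linspace(0,2*np.pi,40)])
    cv2.polylines(im,[np.int32(np.round(pts*8))],True,col,1,cv2.LINE_AA,3)
ring([.542,.1743,.05],.0205,(0,255,0))
p=o['tool_pos'];b=[p[0]-.001,p[1],p[2]-.0435]
ring(np.add(b,[0,0,.061]),.017,(0,0,255));ring(np.add(b,[0,0,.036]),.028,(0,0,255))
cv2.imwrite('pics/w2.png',cv2.resize(im[60:330,100:460],(800,600)))
```

```text
7.0 [0.54074101 0.17006744 0.19190821] [-3.79101427e-01 -3.11804116e+00  1.44228472e-03] [-0.6082697  -0.4198053  -2.35634381] 0.030798412410549515 [-1.22254822  4.74088039 91.90302453]
```

View pics/w2.png

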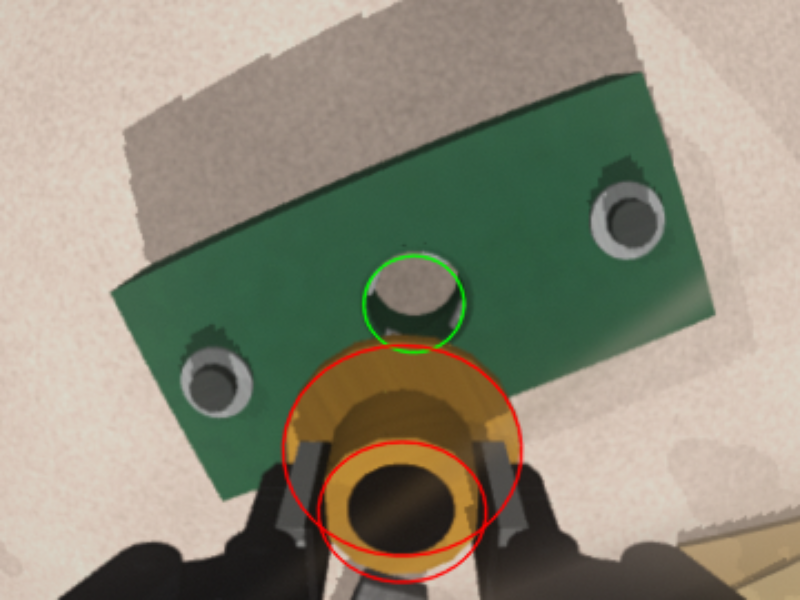

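The predicted bore ring (green, centre (414,303)) lies on the bore. The held bushing sits about 1 mm farther along tool +x than I assumed, so I correct for that and lower with the nose in the bore.

Request:
jog_arm:
  translation:
    - [-2,5,10]
    - [0,0,25]
    - [0,0,25]
    - [0,0,15]
    - [0,0,8]
    - [0,0,0]
    - [0,0,0]
  turn: [0,0,0,0,0,0,0]

```text
t: 7.63
tool_pos: [0.5442, 0.1759, 0.1093]
eef_rot: [-0.377, -3.119, 0.001]
contact_force: [-0.4, -0.5, -1.0]
finger_gap: 0.0304
grasp_force: 59.9
```

Run:
```python
from station import *
from h import *
o=get_obs();print(o['t'],o['tool_pos'],o['contact_force'],go(o,[.544,.1743,.078]))
```

```text
7.6333 [0.54418595 0.17594812 0.10934765] [-0.44279621 -0.50764732 -1.04949632] [-0.21487405 -1.63291389 31.34826508]
```

Request:
jog_arm:
  translation:
    - [0,-1.5,6]
    - [0,0,8]
    - [0,0,8]
    - [0,0,5]
    - [0,0,4]
    - [0,0,0]
    - [0,0,0]
  turn: [0,0,0,0,0,0,0]

```text
t: 8.22
tool_pos: [0.5435, 0.1748, 0.0781]
eef_rot: [-0.376, -3.119, 0.0]
contact_force: [-0.0, -0.2, -1.0]
finger_gap: 0.0308
grasp_force: 59.9
```

Request:
jog_arm:
  translation:
    - [0,0,1]
    - [0,0,1]
    - [0,0,1]
    - [0,0,0]
    - [0,0,0]
  turn: [0,0,0,0,0]

```text
t: 8.63
tool_pos: [0.5435, 0.175, 0.0753]
eef_rot: [-0.376, -3.119, -0.0]
contact_force: [-1.7, 1.5, -1.0]
finger_gap: 0.0309
grasp_force: 60.0
```

Request:
jog_arm:
  translation:
    - [0,0,0]
    - [0,0,0]
    - [0,0,0]
    - [0,0,0]
    - [0,0,0]
    - [0,0,0]
  turn: [0,0,0,0,0,0]
  fingers: 62

```text
t: 9.13
tool_pos: [0.5436, 0.1748, 0.0753]
eef_rot: [0.376, 3.119, -0.0]
contact_force: [-0.8, 0.1, 0.1]
finger_gap: 0.062
grasp_force: 0.0
```

Request:
jog_arm:
  translation:
    - [0,0,-8]
    - [0,0,-20]
    - [0,0,-25]
    - [0,0,-25]
    - [0,0,-10]
    - [0,0,0]
    - [0,0,0]
  turn: [0,0,0,0,0,0,0]

```text
t: 9.72
tool_pos: [0.5437, 0.1751, 0.1639]
eef_rot: [0.375, 3.118, 0.001]
contact_force: [0.1, -0.4, -0.0]
finger_gap: 0.0619
grasp_force: 0.0
```

Request:
jog_arm:
  translation:
    - [0,0,0]
    - [0,0,0]
    - [0,0,0]
    - [0,0,0]
    - [0,0,0]
    - [0,0,0]
    - [0,0,0]
    - [0,0,0]
  turn: [0,0,0,0,0,0,0,0]
  fingers: 0

```text
t: 10.38
tool_pos: [0.5436, 0.1748, 0.1633]
eef_rot: [-0.376, -3.119, 0.0]
contact_force: [0.5, 0.5, -0.9]
finger_gap: 0.0001
grasp_force: 0.0
```

Run:
```python
from station import *
from h import *
o=get_obs();ims=[]
r=read_camera('wrist');im=r['img'].copy()
def ring(im,pr,c,rad,col):
    pts=np.array([pr(np.add(c,[rad*np.cos(a),rad*np.sin(a),0])) for a in np.linspace(0,2*np.pi,40)])
    cv2.polylines(im,[np.int32(np.round(pts*8))],True,col,1,cv2.LINE_AA,3)
f=lambda P:wproj(r,o,P)
b=[.542,.1743,.03]
ring(im,f,np.add(b,[0,0,.061]),.0155,(0,0,255));ring(im,f,np.add(b,[0,0,.036]),.028,(0,0,255))
a=cv2.resize(im[100:400,130:430],(400,400))
r2=read_camera('scene');im=r2['img'].copy()
u,v=np.int32(proj(r2,b)); s=cv2.resize(im[v-50:v+50,u-50:u+50],(400,400),interpolation=cv2.INTER_CUBIC)
cv2.imwrite('pics/w3.png',np.hstack([a,s]))
print(o['t'],o['tool_pos'],o['finger_gap'],go(o,[.542,.1743,.105]))
```

```text
10.3833 [0.5435746  0.1748427  0.16326175] 7.628202803560258e-05 [ 1.39673748 -0.89606052 58.26192309]
```

View pics/w3.png

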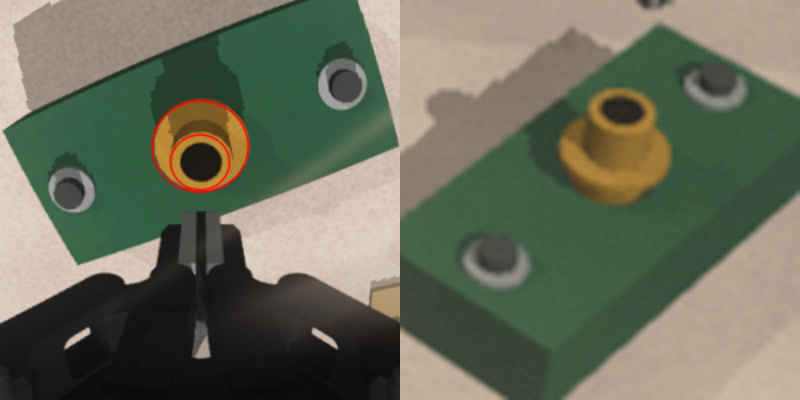

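The bushing stands upright and centred in the bore (mark at crop px (201,162)), still proud. I'll press on the hub's centre with the closed fingers.

Request:
jog_arm:
  translation:
    - [1.5,-1,15]
    - [0,0,20]
    - [0,0,15]
    - [0,0,8]
    - [0,0,3]
    - [0,0,2]
    - [0,0,2]
    - [0,0,0]
  turn: [0,0,0,0,0,0,0,0]

```text
t: 11.15
tool_pos: [0.5422, 0.1743, 0.0987]
eef_rot: [0.376, 3.118, 0.001]
contact_force: [0.4, 0.2, -0.4]
finger_gap: 0.0003
grasp_force: 0.0
```

Request:
jog_arm:
  translation:
    - [0,0,1.5]
    - [0,0,1.5]
    - [0,0,1.5]
    - [0,0,1.5]
    - [0,0,1]
    - [0,0,0]
  turn: [0,0,0,0,0,0]

```text
t: 11.65
tool_pos: [0.5423, 0.1745, 0.0917]
eef_rot: [0.376, 3.118, 0.001]
contact_force: [-0.2, -0.2, 4.9]
finger_gap: 0.0005
grasp_force: 2.4
```

Contact at about z=0.092, which agrees with roughly 11 mm proud. I'll keep pressing.

Request:
jog_arm:
  translation:
    - [0,0,1]
    - [0,0,1]
    - [0,0,1]
    - [0,0,1]
    - [0,0,1]
    - [0,0,1]
    - [0,0,0]
  turn: [0,0,0,0,0,0,0]

```text
t: 12.23
tool_pos: [0.542, 0.1742, 0.0853]
eef_rot: [0.376, 3.119, 0.0]
contact_force: [0.9, -0.1, 0.2]
finger_gap: 0.0002
grasp_force: 0.3
```

Request:
jog_arm:
  translation:
    - [0,0,1]
    - [0,0,1]
    - [0,0,1]
    - [0,0,0]
  turn: [0,0,0,0]

```text
t: 12.57
tool_pos: [0.5418, 0.1741, 0.082]
eef_rot: [-0.376, -3.119, 0.0]
contact_force: [-1.1, -0.8, 0.8]
finger_gap: -0.0005
grasp_force: 0.1
```

Request:
jog_arm:
  translation:
    - [0,0,0.5]
    - [0,0,0.5]
    - [0,0,0.5]
    - [0,0,0]
  turn: [0,0,0,0]

```text
t: 12.9
tool_pos: [0.5418, 0.1745, 0.0811]
eef_rot: [-0.376, -3.119, -0.001]
contact_force: [-3.2, 1.3, 10.2]
finger_gap: -0.0003
grasp_force: 4.9
```

Request:
jog_arm:
  translation:
    - [0,0,0.5]
    - [0,0,0.5]
    - [0,0,0]
    - [0,0,0]
  turn: [0,0,0,0]

```text
t: 13.23
tool_pos: [0.5419, 0.1745, 0.081]
eef_rot: [-0.376, -3.119, -0.002]
contact_force: [-9.5, -1.2, 27.9]
finger_gap: -0.0001
grasp_force: 14.3
```

Bottomed at z=0.081 (50 + 31 mm expected) with 28 N. I'll retreat and check.

Request:
jog_arm:
  translation:
    - [0,0,-3]
    - [0,0,-15]
    - [0,0,-30]
    - [0,0,-35]
    - [0,0,-35]
    - [0,0,-20]
    - [0,0,0]
    - [0,0,0]
    - [0,0,0]
  turn: [0,0,0,0,0,0,0,0,0]

```text
t: 13.98
tool_pos: [0.5414, 0.1741, 0.217]
eef_rot: [-0.376, -3.118, 0.001]
contact_force: [-0.5, -1.1, -0.4]
finger_gap: -0.0
grasp_force: 0.0
```

Run:
```python
from station import *
from h import *
o=get_obs();print(o['t'],o['tool_pos'],o['contact_force'])
out=[]
r=read_camera('wrist');f1=lambda P:wproj(r,o,P)
r2=read_camera('scene');f2=lambda P:proj(r2,P)
for rr,f,h,k in [(r,f1,60,1),(r2,f2,35,1)]:
    u,v=np.int32(f([.542,.1743,.06]));S=400/(2*h)
    im=cv2.resize(rr['img'][v-h:v+h,u-h:u+h],(400,400),interpolation=cv2.INTER_CUBIC)
    for z,rad in [(.081,.017),(.056,.028)]:
        p=np.array([(f([.542+rad*np.cos(a),.1743+rad*np.sin(a),z])-[u-h,v-h]+.5)*S for a in np.linspace(0,6.28,40)])
        cv2.polylines(im,[np.int32(p)],True,(0,0,255),1)
    out.append(im)
cv2.imwrite('pics/fin.png',np.hstack(out))
for n in ['sleeve','small_bushing']: print(n,[np.round(d['xyz'],3) for d in boxes_of('scene',n)[:1]])
```

```text
13.9833 [0.54135235 0.17414204 0.21704712] [-0.45943849 -1.14003307 -0.37782267]
sleeve [array([ 0.496, -0.155,  0.035])]
small_bushing [array([ 0.631, -0.153,  0.02 ])]
```

View pics/fin.png

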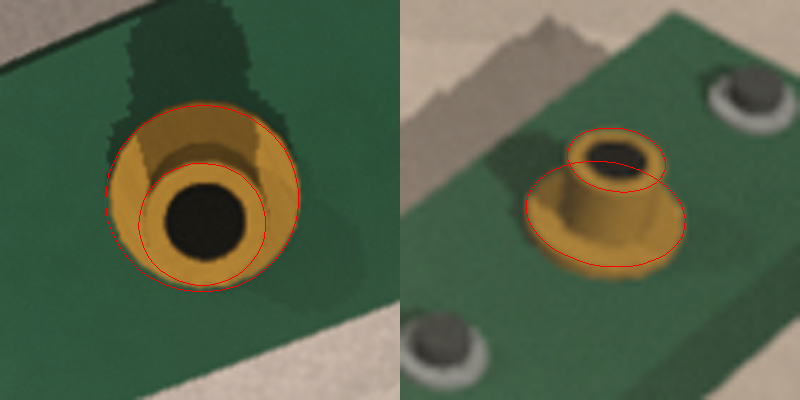

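The bushing is seated: the flange and hub rings predicted for the home pose match in both views, at crop px (204,198) and (606,214). The shoulder lies on the casting and the other two bronze parts have not moved. I'm handing in.

```bash
python3 -c "
from station import *
print(close_job())"
```

```text
the job is handed in; nothing more can be done
None
```

The big bronze bushing is pressed home in the green crosshead with its shoulder flush on the casting, the sleeve and small bushing are still where they stood, and the job is handed in at about 14 s.

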